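# Set and lock the string-length tape

### The job

Set the booth's string-length gauge: take the yellow tape measure from its black stand, hook its steel end over the copper-striped edge of the raised gauge plate, and draw the case back against its spring until it clears the copper stop bar. Stand the case upright on the plate with its front snug against the side of the stop bar that faces away from the hooked edge, the hook still on, then press the red lock button on its top fully down and let go. Only lock it once it is parked, do not topple the tape measure, and leave the yo-yo, the dish and the vial rack where they are.

Things in the scene. Friction and masses are not known exactly. Their poses are not given: they have to be found in the camera images.
- tape_center (a point): Centre of the case of the yellow and black tape measure (loose, about 0.34 kg, may vary by a third): a rigid upright block 76 mm long (x), 38 mm thick (y), 58 mm high (z, up); this point is 29 mm above its underside. Its x axis points out of its front, along the tape to the hook. Grasp it from above across the 38 mm.
- tape_front (a point): Middle of the lower edge of the case's front face: 38 mm ahead of the case's centre, level with its underside. Axes as the case. At the start the case stands on a fixed black block 80 x 50 mm, 25 mm high, with the hook hanging clear in front of the block.
- tape_hook (a point): Lowest point, mid-width, of the inner face (towards the case) of the steel hook at the tape's end: a plate 4 mm thick, 26 mm wide, hanging to 18 mm below the level of the case's underside. The 18 mm wide tape runs 9 mm above that level. Wound in, the hook's inner face is 25 mm ahead of the case's front. Polished: it slides easily. Axes as the case.
- blade (a joint): How far the tape is drawn out, m: 0 wound in, at most 0.185. A spring winds it in with about 1.8 N at 0, rising to 2.9 N fully out. Needed when parked: the distance from the plate's edge to the stop face, less 0.025 (0.115 to 0.175).
- lock_top (a point): Middle of the top of the red round lock button (20 mm across) on the middle of the case's top; it stands 8 mm proud of the case, 66 mm above the case's underside. Pressed straight down it travels 4.5 mm, needs about 5 to 8 N, and stays where it is left; fully down it brakes the tape.
- lock (a joint): Travel of the lock button, m: 0 up (unlocked), 0.0045 fully down (locked).
- plate_edge (a point): Middle of the upper edge of the copper-striped end of the fixed gauge plate, where the hook goes. The plate is an aluminium bar 320 mm long, 80 mm wide, 30 mm thick, lying on the counter. The x axis points outwards, off this end: the upright end face is at x = 0, the plate reaches back to x = -320 mm, its top is at z = 0.
- stop_face (a point): Middle of the foot (on the plate's top) of the copper stop bar's face away from the hooking edge; the case's front parks against it. The bar is fixed across the plate, 8 mm (x) by 70 mm (y), 6 mm high; axes as the plate's. The hooked case must be lifted over it; parked, the tape clears the bar by 3 mm. 140 to 200 mm from the edge.
- yoyo: Bystander: copper-toned yo-yo lying flat, 56 mm across, 42 mm high; origin at the centre of its underside.
- dish: Bystander: white ceramic bearing dish, 90 mm across, 30 mm high; origin at the centre of its underside.
- vial_rack: Bystander: aluminium rack 50 x 120 mm with four capped glass vials, 63 mm high; origin at the centre of its underside.

How it is judged:
By the outcome, as a careful person would: the job done as asked, in the order asked, and still so for the second after the job is handed in, with the robot touching nothing.
It also fails if it takes over 51 s, if anything falls off the work surface, if the arm or the gripper's body presses on something with over 40 N, if the wrist force passes 120 N, or if a joint passes its speed limit or range.

### The arm

A 7-joint arm with a two-finger parallel gripper is mounted at the origin on the work surface. World frame = base frame: x ahead of the robot, y to its left, z up, the work surface at z = 0. Lengths are in m, angles in rad, forces in N, time in s.
With the tool pointing down it reaches from about 0.4 to 0.85 m from the base axis. Payload 4.5 kg.
Tool frame: the origin (TCP) lies on the front face of the gripper's body, between the roots of the fingers; the fingertips stand tip_extent ahead of it and the grasp point (between the pads) lies 54 mm ahead of it (tip_extent is the distance from the TCP to the fingertips, in m); z points along the fingers, y is the line along which they close (so a half turn about z gives the same grasp; the last joint's range is limited). The gripper opens to 85 mm and grips with 20 to 120 N. Pads are 22 mm wide; open, the fingers measure 114 mm over their backs; the gripper's body (76 mm by 85 mm) begins 54 mm behind the grasp point. The pads swing forward as they close: fully open they stand 13 mm farther back than shut.
Start: joints at [-1.237, 0.689, -0.195, 1.565, 0.157, 0.902, -0.215], TCP at [0.185, 0.597, 0.304] pointing down, gripper open.
Joint ranges: [-3.01, 3.01], [-0.46, 2.08], [-1.47, 1.51], [0.13, 2.56], [-1, 4.14], [0.04, 2.09], [-2.66, 2.66]. Speed limits (rad/s): [2.57, 2.57, 3.14, 3.14, 3.14, 3.14, 3.14].

### API

Orientations are given as a unit quaternion [x, y, z, w].
In Python, from plant import * gives the robot as it stands.
- The arm moves only by the tool move_arm, never from a script. Its arguments are lists of equal length, an entry for each row: "linear": the shift along the tool's x, y, z in units of 0.4 m (1.0 is 0.4 m), a list of three; "angular": the turn, a rotation vector about the tool's x, y, z in units of 60 degrees (1.0 is 60 degrees), a list of three. A call has exactly 5 rows; each row is the pose to reach, as a shift and turn from the pose commanded when the call began, along the tool's axes at that moment; what a row does not reach only later rows make up. A row lasts 1/12 s, in which the tool goes at most 41.7 mm and 7.16 degrees, less where a joint would pass 70% of its speed; a pose out of reach is approached as far as the arm can. A call with a number of a shift or a turn outside -1 to 1 is refused whole. A call with a gripper value outside its range is refused whole. "hand" is the closure, from 0 (fully open) to 1 (shut), set as the call begins (left out, the last holds). The fingers move at their own pace and stop on an object; the grip force is fixed at half the most. Time passes only in rows, so rows that repeat a pose let the fingers close, or fill a call up. It gives the time, the measured TCP pose, the force, the opening and the grip force at its end, in the units of the state.
- read_state(): the state, without advancing time (a new reading comes with each control period).
- get_image(name): name is "scene" or "top"; returns a dict with "color" (400x640x3 uint8, red, green, blue), "range_z" (400x640 float32, m along the optical axis (not along the pixel's ray), 0 where there is no reading), "mtx" (3x3 intrinsics, pixels), "R" (3x3) and "t" (3): a world point X has camera coordinates R X + t. Camera axes: x right, y down, z forward; pixel columns grow to the right and rows downward; lengths in m; the calibration is good to about 2 mm. A picture is of the moment at which its call begins.
- finish_job(): hands the job in; it is judged then, once.
The state is a dict: "t": time; "q": joint angles; "joint_velocities": joint speeds; "joint_torque": joint torques, N m; "ee_pos": TCP position; "ee_rot": TCP orientation; "wrist_force": force on the tool from outside, world axes, zero at the start; "torque": the same for the moment, N m; "gripper_width": finger opening in m; "grasp_force": force on a finger pad.
Only numpy, scipy, OpenCV 4.12 (cv2) and the standard library are available. Lean on these libraries where they do the work, as an engineer would, in place of code of your own. Each camera call takes 0.05 s, during which the arm holds its last target. There are 200 camera calls.

## Working session

There is one attempt and no reset: what is moved stays moved. The work goes in short steps, Python scripts to look and compute and a tool call to move; the robot and the scene stay as the last step left them, time stands still between calls to the robot, and variables do not carry over. Pictures are saved under pics/ and viewed, at most 12 in all, crops included, and the job is handed in when it is done.

Besides the shell and the picture viewer there is one more tool, called as name(argument=value, ...) on one line, values as JSON. move_arm: Moves the arm, as the interface text tells. Its arguments: {"type":"object","properties":{"linear":{"type":"array","items":{"type":"array","items":{"type":"number","minimum":-1,"maximum":1}}},"angular":{"type":"array","items":{"type":"array","items":{"type":"number","minimum":-1,"maximum":1}}},"hand":{"type":"number"}},"required":["linear","angular"]}

```bash
mkdir -p pics; ls; python3 - <<'E'
from plant import *
import cv2,numpy as np
s=read_state();print({k:np.round(v,4) for k,v in s.items()})
for n in("top","scene"):
    d=get_image(n);np.savez(f"{n}0.npz",**d);cv2.imwrite(f"pics/{n}0.png",d["color"][:,:,::-1])
    print(n,d["mtx"],d["R"],d["t"])
E
```

```text
pics
{'t': np.float64(0.0), 'q': array([-1.2372,  0.69  , -0.1945,  1.5664,  0.1573,  0.9025, -0.2151]), 'joint_velocities': array([ 0.0019, -0.0002,  0.0009, -0.0001,  0.0008, -0.0004,  0.0002]), 'joint_torque': array([-2.10000e-03, -5.39620e+01, -1.26700e+00, -1.58552e+01,
        9.00000e-03,  9.50000e-03, -0.00000e+00]), 'ee_pos': array([0.1845, 0.5966, 0.3031]), 'ee_rot': array([ 1.493e-01,  9.888e-01, -9.000e-04, -1.000e-04]), 'wrist_force': array([-0.019 ,  0.6039,  0.884 ]), 'torque': array([ 0.031 , -0.0174, -0.0374]), 'grasp_force': np.float64(0.0), 'gripper_width': np.float64(0.0854)}
top [[408.67567546   0.         317.13915714]
 [  0.         408.67567546 194.58219194]
 [  0.           0.           1.        ]] [[ 1.20377075e-03 -9.99991846e-01 -3.85484478e-03]
 [-9.75373659e-01 -3.23909538e-04 -2.20558657e-01]
 [ 2.20555609e-01  4.02541611e-03 -9.75366095e-01]] [0.00190276 0.60864091 0.93982791]
scene [[453.52353818   0.         316.8618443 ]
 [  0.         453.52353818 205.2563319 ]
 [  0.           0.           1.        ]] [[ 0.20951744  0.97769941 -0.01436348]
 [ 0.77843451 -0.1756692  -0.60264421]
 [-0.59172811  0.11508345 -0.79788072]] [-0.10359456 -0.40749813  1.35467343]
```

View pics/top0.png

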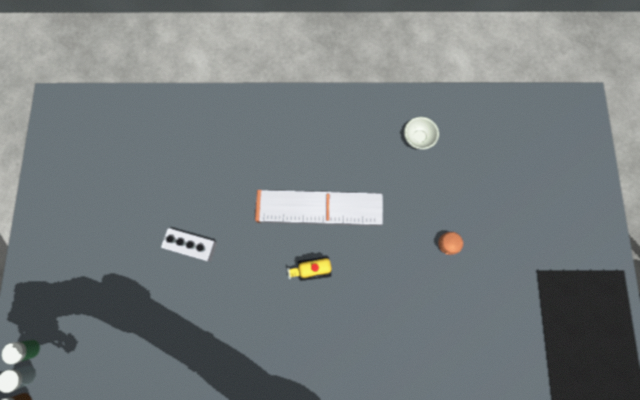

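View pics/scene0.png

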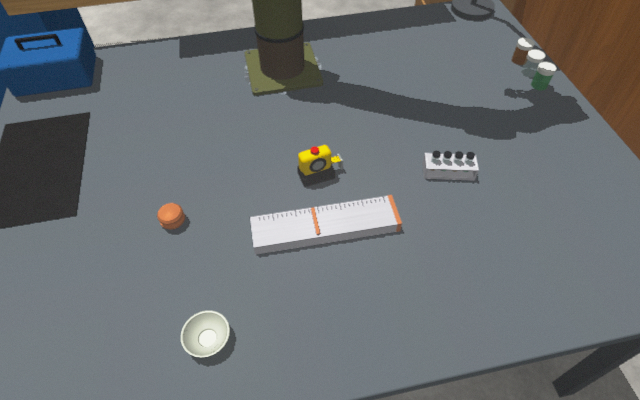

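Top view: plate with its striped end at (258,205) and stop bar at (327,207). The tape is at (313,268) with its hook pointing left (+y), the rack at (188,244), the yo-yo at (451,243) and the dish at (421,133). The scene view agrees: hook towards +y, stripe at (396,210).

```bash
cat > h.py <<'E'
import numpy as np,cv2
def pts(d):
    h,w=d["range_z"].shape;v,u=np.mgrid[:h,:w];z=d["range_z"];K=d["mtx"]
    c=np.stack([(u-K[0,2])/K[0,0]*z,(v-K[1,2])/K[1,1]*z,z],-1)
    return (c-d["t"])@d["R"]
def onplane(d,uv,z):
    K=d["mtx"];uv=np.atleast_2d(uv).astype(float)
    r=np.c_[(uv-[K[0,2],K[1,2]])/K[0,0],np.ones(len(uv))]@d["R"]
    o=-d["R"].T@d["t"];return o+r*((z-o[2])/r[:,2])[:,None]
def rect(P): # robust min-area rect in xy
    (c,s,a)=cv2.minAreaRect(P[:,:2].astype(np.float32));return np.round(c,4),np.round(s,4),round(a,2)
E
python3 - <<'E'
from h import *
for n in("top","scene"):
    d=dict(np.load(f"{n}0.npz"));P=pts(d);c=d["color"].astype(int);r,g,b=c[...,0],c[...,1],c[...,2]
    hsv=cv2.cvtColor(d["color"],cv2.COLOR_RGB2HSV);H,S,V=[hsv[...,i].astype(int) for i in range(3)]
    box=(abs(P[...,1])<0.3)&(P[...,0]>.3)&(P[...,0]<.75)&(P[...,2]>0.012)
    print(n,"table z",np.median(P[...,2][(abs(P[...,1])<.3)&(P[...,0]>.35)&(P[...,0]<.7)]))
    yel=box&(H>=20)&(H<35)&(S>130)&(V>90)
    red=box&((H<6)|(H>174))&(S>150)&(V>80)
    cop=box&(H>=5)&(H<18)&(S>90)&(P[...,2]<.045)
    wh=box&(S<50)&(V>120)&(P[...,2]>.02)&(P[...,2]<.04)
    for nm,m in(("yel",yel),("red",red),("cop",cop),("white",wh)):
        k,L,st,ce=cv2.connectedComponentsWithStats(m.astype(np.uint8))
        for i in range(1,k):
            if st[i,4]<12: continue
            q=P[L==i];print(nm,st[i],np.round(ce[i],1),"mean",np.round(q.mean(0),4),"zpct",np.round(np.percentile(q[:,2],[5,50,95]),4),rect(q))
    t=box&yel&(P[...,2]>.075);
    if t.any(): print("casetop",rect(P[t]),P[t].mean(0),t.sum())
E
```

```text
top table z 0.0013894727663975644
yel [290 258  41  20 490] [311.9 268.4] mean [0.429  0.0148 0.0774] zpct [0.035  0.0816 0.0858] (array([0.4168, 0.0174]), array([0.0667, 0.0974]), 10.46)
red [312 264   6   7  31] [314.4 266.9] mean [0.4316 0.0084 0.0916] zpct [0.0896 0.0915 0.0935] (array([0.4321, 0.0087]), array([0.0129, 0.0114]), 44.17)
cop [256 190   5  32  90] [257.7 205.7] mean [0.5882 0.1537 0.0306] zpct [0.0276 0.0308 0.0338] (array([0.5901, 0.1536]), array([0.0078, 0.0793]), 88.08)
cop [327 194   2  26  52] [327.5 206.5] mean [ 0.5848 -0.0237  0.0371] zpct [0.0339 0.0375 0.0393] (array([ 0.5852, -0.0237]), array([0.0027, 0.0646]), 89.71)
white [414 146  18   3  30] [422.8 146.9] mean [ 0.7458 -0.2749  0.0301] zpct [0.0271 0.0305 0.0335] (array([ 0.7453, -0.2746]), array([0.0077, 0.046 ]), 0.55)
white [ 259  190  124   35 3761] [321.  207.1] mean [ 0.5844 -0.0072  0.0308] zpct [0.0275 0.0308 0.034 ] (array([ 0.5858, -0.007 ]), array([0.3113, 0.0812]), 88.29)
white [196 237  19  24 237] [205.5 248.5] mean [0.479  0.2786 0.0366] zpct [0.0287 0.0373 0.0397] (array([0.4789, 0.284
[... 684 characters left out ...]
[ 0.5882 -0.0234  0.0358] zpct [0.0331 0.0359 0.0383] (array([ 0.5851, -0.0231]), array([0.0077, 0.0743]), 88.26)
white [423 153  21  17 194] [431.2 162.5] mean [0.4846 0.2788 0.0361] zpct [0.0302 0.0368 0.0391] (array([0.4816, 0.2855]), array([0.0414, 0.0532]), 74.66)
white [ 250  196  148   53 4294] [321.4 221.4] mean [ 0.5891 -0.0091  0.0301] zpct [0.0276 0.0301 0.0326] (array([ 0.587 , -0.0068]), array([0.3113, 0.0833]), 88.53)
white [191 311  26   7  93] [203.2 313.7] mean [ 0.7473 -0.2737  0.0284] zpct [0.0235 0.029  0.0317] (array([ 0.7463, -0.2732]), array([0.0468, 0.0073]), 89.83)
casetop (array([0.435 , 0.0072]), array([0.0324, 0.0745]), 9.74) [0.43842546 0.00574204 0.0811347 ] 310
```

```bash
python3 - <<'E'
import cv2,numpy as np
a=cv2.imread("pics/top0.png")[180:290,240:400]
b=cv2.imread("pics/scene0.png")[140:260,245:405]
a=cv2.resize(a,None,fx=5,fy=5,interpolation=cv2.INTER_CUBIC);cv2.imwrite("pics/topc.png",a)
cv2.imwrite("pics/scc.png",cv2.resize(b,None,fx=5,fy=5,interpolation=cv2.INTER_CUBIC))
E
```

```text
(no output)
```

View pics/topc.png

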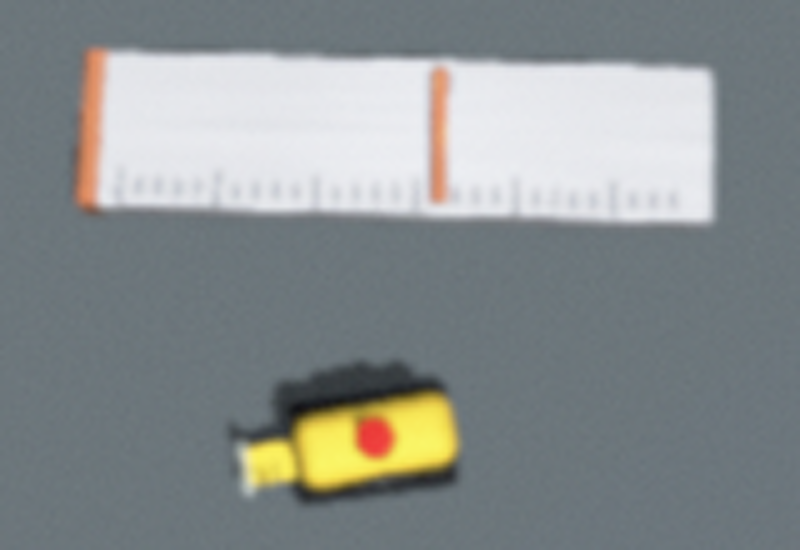

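View pics/scc.png

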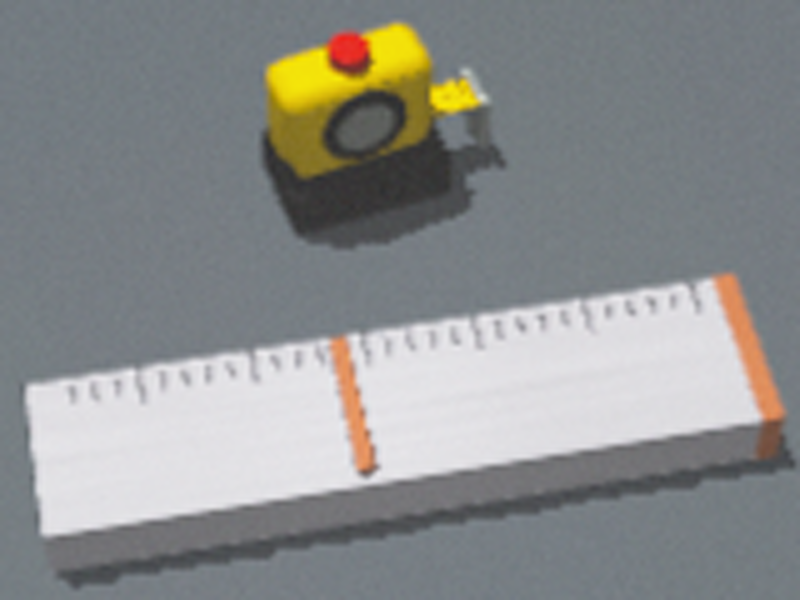

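The crops show the hook's white plate left of the case, the red button at crop (375,437), and the stop bar about 185 mm in from the edge. The sizes match: plate 80 mm wide with its top at 0.030, case top at about 0.083. I'll plan the approach now.

```bash
cat > w.py <<'E'
import sys,numpy as np
from scipy.spatial.transform import Rotation as R
from plant import *
# args: x,y,z,yawdeg(of tool y axis) waypoints, one per call
s=read_state();p=np.array(s["ee_pos"]);r=R.from_quat(s["ee_rot"])
ry=r.as_matrix()[:,1];print("t",round(s["t"],2),"p",p.round(4),"yaw",round(np.degrees(np.arctan2(ry[1],ry[0])),2),"tilt",r.as_matrix()[:,2].round(3),"q",np.round(s["q"],2),"F",np.round(s["wrist_force"],1),"w",round(float(s["gripper_width"]),4))
for a in sys.argv[1:]:
    x,y,z,w=map(float,a.split(","));c,n=np.cos(np.radians(w)),np.sin(np.radians(w))
    g=R.from_matrix(np.array([[-n*-1*-1,c,0],[c,n,0],[0,0,-1]]).T)
    print(a,"lin",(r.inv().apply(np.array([x,y,z])-p)/.4).round(4),"ang",((r.inv()*g).as_rotvec()/np.radians(60)).round(4));p=np.array([x,y,z]);r=g
E
python3 w.py .30,.43,.30,50 .42,.26,.28,30 .433,.08,.25,9.3 .433,.008,.17,9.3
python3 -c "
import plant;print([k for k in dir(plant) if k[0]!='_']);print(getattr(plant,'tip_extent','none'))"
```

```text
t 0.1 p [0.1845 0.5967 0.3032] yaw 72.83 tilt [-0.    -0.002 -1.   ] q [-1.24  0.69 -0.19  1.57  0.16  0.9  -0.22] F [ 0.7 -0.2  0.1] w 0.0856
.30,.43,.30,50 lin [-0.399  -0.3128  0.0085] ang [-0.0016  0.0004  0.3805]
.42,.26,.28,30 lin [-0.503  -0.1327  0.05  ] ang [0.     0.     0.3333]
.433,.08,.25,9.3 lin [-0.406  -0.1969  0.075 ] ang [0.    0.    0.345]
.433,.008,.17,9.3 lin [-0.1776 -0.0291  0.2   ] ang [0. 0. 0.]
['IKError', 'finish_job', 'get_image', 'read_state', 'tip_extent']
0.0726
```

move_arm(linear=[[-0.08,-0.063,0],[-0.16,-0.125,0],[-0.24,-0.19,0],[-0.32,-0.25,0.005],[-0.4,-0.313,0.008]], angular=[[0,0,0.076],[0,0,0.152],[0,0,0.228],[0,0,0.304],[0,0,0.38]], hand=0)

```text
t: 0.52
ee_pos: [0.3011, 0.4285, 0.3004]
ee_rot: [0.343, 0.939, -0.0, -0.0]
wrist_force: [0.5, 1.4, 0.2]
gripper_width: 0.0857
grasp_force: 0.0
```

move_arm(linear=[[-0.1,-0.026,0.01],[-0.2,-0.053,0.02],[-0.3,-0.08,0.03],[-0.4,-0.106,0.04],[-0.503,-0.133,0.05]], angular=[[0,0,0.067],[0,0,0.133],[0,0,0.2],[0,0,0.267],[0,0,0.333]])

```text
t: 0.93
ee_pos: [0.4204, 0.2593, 0.2805]
ee_rot: [0.501, 0.865, -0.0, -0.0]
wrist_force: [1.0, 0.7, -0.4]
gripper_width: 0.0852
grasp_force: 0.0
```

move_arm(linear=[[-0.09,-0.044,0.015],[-0.18,-0.087,0.03],[-0.26,-0.126,0.045],[-0.34,-0.165,0.06],[-0.406,-0.197,0.075]], angular=[[0,0,0.069],[0,0,0.138],[0,0,0.207],[0,0,0.276],[0,0,0.345]])

```text
t: 1.35
ee_pos: [0.4325, 0.0783, 0.2504]
ee_rot: [0.649, 0.761, -0.001, 0.0]
wrist_force: [1.0, -0.5, -0.1]
gripper_width: 0.0853
grasp_force: 0.0
```

```bash
python3 w.py .433,.008,.16,9.3 .433,.008,.112,9.3
```

```text
t 1.35 p [0.4325 0.0783 0.2504] yaw 9.04 tilt [-0.001 -0.001 -1.   ] q [-0.3   0.55  0.03  2.17 -0.03  0.42 -0.09] F [ 1.  -0.5 -0.1] w 0.0853
.433,.008,.16,9.3 lin [-0.1736 -0.0263  0.2263] ang [-0.0007  0.0008 -0.0044]
.433,.008,.112,9.3 lin [0.   0.   0.12] ang [0. 0. 0.]
```

move_arm(linear=[[-0.05,-0.008,0.06],[-0.1,-0.016,0.12],[-0.15,-0.023,0.18],[-0.174,-0.026,0.226],[-0.174,-0.026,0.226]], angular=[[0,0,0],[0,0,0],[0,0,-0.004],[0,0,-0.004],[0,0,-0.004]])

```text
t: 1.77
ee_pos: [0.4325, 0.0081, 0.1578]
ee_rot: [0.647, 0.762, -0.003, -0.002]
wrist_force: [0.1, -0.2, 0.6]
gripper_width: 0.0855
grasp_force: 0.0
```

move_arm(linear=[[0,0,0.03],[0,0,0.06],[0,0,0.09],[0,0,0.12],[0,0,0.12]], angular=[[0,0,0],[0,0,0],[0,0,0],[0,0,0],[0,0,0]])

```text
t: 2.18
ee_pos: [0.4372, 0.0122, 0.1138]
ee_rot: [0.645, 0.764, -0.001, -0.002]
wrist_force: [0.5, 0.7, -0.2]
gripper_width: 0.0855
grasp_force: 0.0
```

```bash
python3 w.py .433,.008,.112,9.3; python3 - <<'E'
from plant import *
from h import *
d=get_image("top");cv2.imwrite("pics/g.png",cv2.resize(d["color"][200:310,240:400,::-1],None,fx=4,fy=4))
E
```

```text
t 2.18 p [0.4372 0.0122 0.1138] yaw 9.67 tilt [-0.005  0.001 -1.   ] q [-0.13  0.85 -0.01  2.25  0.16  0.04 -0.13] F [ 0.5  0.7 -0.2] w 0.0855
.433,.008,.112,9.3 lin [-0.0086 -0.012   0.0046] ang [-0.0042 -0.0013  0.0061]
```

View pics/g.png

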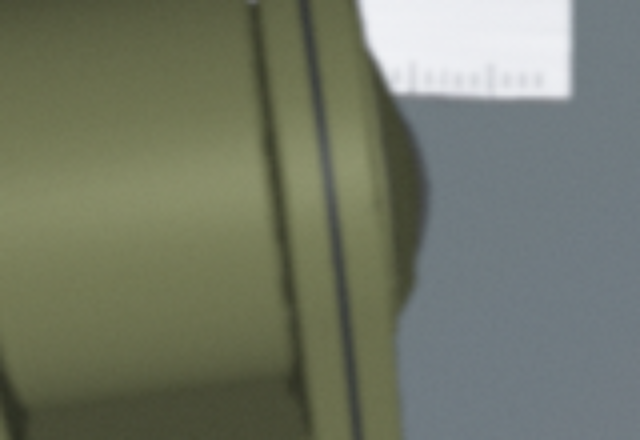

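The camera sees only the arm over the tape. The state shows joint 6 at its limit (0.04), so I'll grasp a little higher, where this pose is reachable.

move_arm(linear=[[-0.003,-0.004,-0.01],[-0.006,-0.008,-0.015],[-0.009,-0.011,-0.018],[-0.009,-0.011,-0.018],[-0.009,-0.011,-0.018]], angular=[[0,0,0],[0,0,0.006],[0,0,0.006],[0,0,0.006],[0,0,0.006]])

```text
t: 2.65
ee_pos: [0.4329, 0.0065, 0.1222]
ee_rot: [0.648, 0.762, -0.001, -0.001]
wrist_force: [0.3, -0.4, -0.1]
gripper_width: 0.0857
grasp_force: 0.0
```

```bash
python3 w.py .433,.008,.120,9.3
```

```text
t 2.65 p [0.4329 0.0065 0.1222] yaw 9.21 tilt [-0.004 -0.    -1.   ] q [-0.11  0.83 -0.01  2.27  0.16  0.05 -0.12] F [ 0.3 -0.4 -0.1] w 0.0857
.433,.008,.120,9.3 lin [0.0037 0.0009 0.0054] ang [-0.0033 -0.0005 -0.0015]
```

move_arm(linear=[[0,0,0],[0,0,0],[0,0,0],[0,0,0],[0,0,0]], angular=[[0,0,0],[0,0,0],[0,0,0],[0,0,0],[0,0,0]], hand=1)

```text
t: 3.07
ee_pos: [0.4327, 0.0066, 0.1218]
ee_rot: [0.648, 0.762, -0.001, -0.002]
wrist_force: [0.1, 0.9, 4.5]
gripper_width: 0.0368
grasp_force: 59.7
```

move_arm(linear=[[0,0,0],[0,0,0],[0,0,0],[0,0,0],[0,0,0]], angular=[[0,0,0],[0,0,0],[0,0,0],[0,0,0],[0,0,0]])

```text
t: 3.48
ee_pos: [0.4327, 0.0066, 0.1218]
ee_rot: [0.648, 0.762, -0.001, -0.002]
wrist_force: [-1.0, 0.2, 4.9]
gripper_width: 0.0374
grasp_force: 60.0
```

```bash
python3 w.py .433,.008,.20,9.3 .515,.055,.22,4 .594,.085,.22,-1.8
```

```text
t 3.48 p [0.4327 0.0066 0.1218] yaw 9.24 tilt [-0.004  0.    -1.   ] q [-0.11  0.83 -0.01  2.27  0.16  0.05 -0.12] F [-1.   0.2  4.9] w 0.0374
.433,.008,.20,9.3 lin [ 0.0035  0.0005 -0.1956] ang [-0.0041 -0.0007 -0.001 ]
.515,.055,.22,4 lin [ 0.0828  0.2213 -0.05  ] ang [0.     0.     0.0883]
.594,.085,.22,-1.8 lin [0.061  0.2023 0.    ] ang [0.     0.     0.0967]
```

move_arm(linear=[[0,0,-0.03],[0,0,-0.07],[0,0,-0.12],[0,0,-0.165],[0,0,-0.195]], angular=[[0,0,0],[0,0,0],[0,0,0],[0,0,0],[0,0,0]])

```text
t: 3.9
ee_pos: [0.4332, 0.0064, 0.2006]
ee_rot: [0.648, 0.762, -0.001, -0.001]
wrist_force: [-0.1, 0.5, -3.1]
gripper_width: 0.0374
grasp_force: 60.6
```

move_arm(linear=[[0.015,0.04,-0.01],[0.035,0.085,-0.02],[0.05,0.13,-0.03],[0.067,0.18,-0.04],[0.083,0.221,-0.05]], angular=[[0,0,0.015],[0,0,0.035],[0,0,0.05],[0,0,0.07],[0,0,0.088]])

```text
t: 4.32
ee_pos: [0.5161, 0.054, 0.219]
ee_rot: [0.683, 0.731, -0.002, -0.002]
wrist_force: [1.1, -0.2, -2.6]
gripper_width: 0.0373
grasp_force: 60.7
```

move_arm(linear=[[0.015,0.05,0],[0.03,0.1,0],[0.045,0.15,0],[0.061,0.19,0],[0.061,0.202,0]], angular=[[0,0,0.02],[0,0,0.04],[0,0,0.06],[0,0,0.08],[0,0,0.097]])

```text
t: 4.73
ee_pos: [0.5961, 0.0855, 0.2182]
ee_rot: [0.718, 0.696, -0.0, -0.001]
wrist_force: [-0.9, 0.2, -1.5]
gripper_width: 0.0371
grasp_force: 60.8
```

```bash
python3 w.py; python3 - <<'E'
from plant import *
from h import *
d=get_image("scene");np.savez("s1.npz",**d);cv2.imwrite("pics/s1.png",cv2.resize(d["color"][100:270,240:450,::-1],None,fx=3.5,fy=3.5))
E
```

```text
t 4.73 p [0.5961 0.0855 0.2182] yaw -1.84 tilt [-0.002  0.002 -1.   ] q [-0.2   0.77 -0.03  1.72  0.03  0.66 -0.27] F [-0.9  0.2 -1.5] w 0.0371
```

View pics/s1.png

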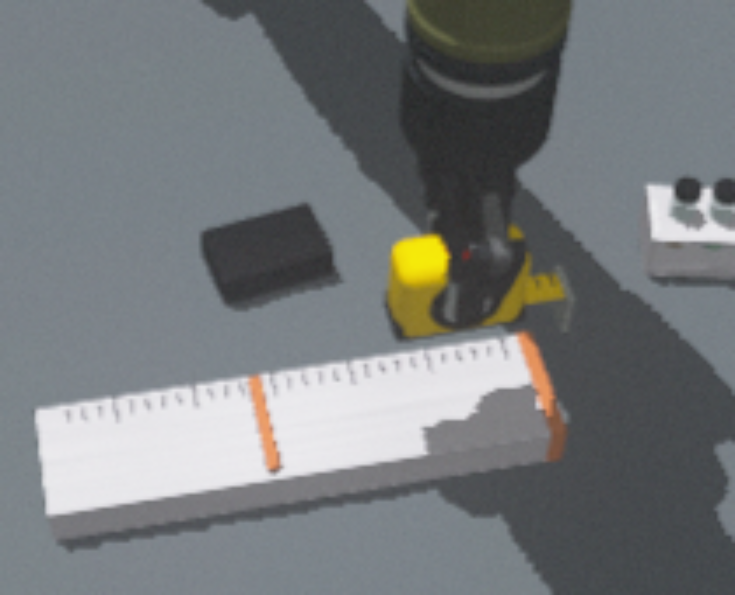

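The case is held upright and level, with its front at crop (523,290) and the hook at (568,300). The stand at (265,255) is empty. Next I'll measure the case extents and the hook relative to the TCP.

```bash
python3 - <<'E'
from h import *
d=dict(np.load("s1.npz"));P=pts(d);hsv=cv2.cvtColor(d["color"],cv2.COLOR_RGB2HSV);H,S,V=[hsv[...,i].astype(int) for i in range(3)]
m=(P[...,2]>.085)&(P[...,2]<.2)&(abs(P[...,1]-.1)<.1)&(P[...,0]>.5)&(P[...,0]<.7)
y=m&(H>=18)&(H<36)&(S>130)
q=P[y];print(len(q),np.percentile(q,[1,5,50,95,99],axis=0).round(4))
side=m&(P[...,0]>.608)&(P[...,1]<.122)
s=P[side];print("side",len(s),np.percentile(s,[2,50,98],axis=0).round(4))
A=np.c_[s[:,1],np.ones(len(s))];print("side x vs y fit",np.linalg.lstsq(A,s[:,0],rcond=None)[0])
low=q[q[:,0]>.605];print("low z min",np.sort(low[:,2])[:15].round(4))
top=q[(q[:,2]>.173)];print("top",len(top),top.min(0),top.max(0))
h=P[m&(P[...,1]>.13)];print("front stuff",len(h),np.percentile(h,[2,10,50,90,98],axis=0).round(4))
for lo,hi in((.125,.13),(.13,.135),(.135,.14),(.14,.145),(.145,.15),(.15,.155),(.155,.16)):
    k=P[m&(P[...,1]>lo)&(P[...,1]<hi)&(P[...,2]<.16)]
    print(lo,len(k), k.min(0).round(4) if len(k) else '',k.max(0).round(4) if len(k) else '')
E
```

```text
547 [[0.5834 0.0489 0.1294]
 [0.5885 0.0499 0.1313]
 [0.6078 0.0668 0.1628]
 [0.6142 0.1416 0.18  ]
 [0.6156 0.1487 0.1816]]
side 514 [[0.6095 0.0509 0.1242]
 [0.6137 0.0737 0.1553]
 [0.6465 0.1202 0.1987]]
side x vs y fit [0.04174869 0.61367501]
low z min [0.1268 0.1276 0.1284 0.1289 0.1293 0.1297 0.1304 0.1304 0.1305 0.1306
 0.1307 0.131  0.1312 0.1314 0.1315]
top 206 [0.58270075 0.04946896 0.17305506] [0.62113264 0.12141765 0.1984555 ]
front stuff 135 [[0.5865 0.1316 0.1057]
 [0.5909 0.1342 0.1113]
 [0.6003 0.1491 0.1316]
 [0.6101 0.1524 0.1342]
 [0.6113 0.1538 0.1352]]
0.125 6 [0.5989 0.1282 0.1294] [0.6062 0.13   0.1337]
0.13 17 [0.5899 0.1302 0.1297] [0.6056 0.1348 0.1346]
0.135 17 [0.5887 0.135  0.1294] [0.6067 0.1398 0.1351]
0.14 17 [0.5882 0.14   0.1295] [0.6068 0.145  0.1354]
0.145 36 [0.589  0.1454 0.1045] [0.6114 0.15   0.1358]
0.15 48 [0.5843 0.15   0.1051] [0.6124 0.1545 0.1355]
0.155 0
```

```bash
python3 w.py .589,.1015,.18,-1.75 .589,.1015,.1325,-1.75
```

```text
t 4.78 p [0.5956 0.0845 0.2181] yaw -1.91 tilt [-0.003  0.001 -1.   ] q [-0.2   0.77 -0.03  1.72  0.03  0.66 -0.28] F [ 1.2  0.5 -3. ] w 0.0376
.589,.1015,.18,-1.75 lin [ 0.042  -0.0176  0.0953] ang [-0.0031 -0.0006 -0.0027]
.589,.1015,.1325,-1.75 lin [0.     0.     0.1187] ang [0. 0. 0.]
```

move_arm(linear=[[0.02,-0.008,0.02],[0.042,-0.0176,0.05],[0.042,-0.0176,0.08],[0.042,-0.0176,0.095],[0.042,-0.0176,0.095]], angular=[[0,0,0],[0,0,0],[-0.003,0,-0.003],[-0.003,0,-0.003],[-0.003,0,-0.003]])

```text
t: 5.2
ee_pos: [0.5849, 0.0998, 0.179]
ee_rot: [0.717, 0.697, -0.003, -0.002]
wrist_force: [-0.0, -0.4, -2.6]
gripper_width: 0.0372
grasp_force: 60.7
```

```bash
python3 w.py .589,.1015,.1325,-1.75
```

```text
t 5.2 p [0.5849 0.0998 0.179 ] yaw -1.68 tilt [-0.007 -0.002 -1.   ] q [-0.23  0.82 -0.02  1.77  0.03  0.57 -0.3 ] F [-0.  -0.4 -2.6] w 0.0372
.589,.1015,.1325,-1.75 lin [0.0047 0.0108 0.1162] ang [-0.0063  0.0018  0.0011]
```

move_arm(linear=[[0.0047,0.005,0.02],[0.0047,0.008,0.045],[0.0047,0.008,0.075],[0.0047,0.008,0.1],[0.0047,0.008,0.1]], angular=[[-0.003,0,0],[-0.003,0,0],[-0.003,0,0],[-0.003,0,0],[-0.003,0,0]])

```text
t: 5.62
ee_pos: [0.5891, 0.1017, 0.1383]
ee_rot: [0.718, 0.697, -0.001, -0.0]
wrist_force: [-1.1, 0.7, -2.7]
gripper_width: 0.0373
grasp_force: 60.6
```

```bash
python3 w.py .589,.1015,.1325,-1.75
```

```text
t 5.62 p [0.5891 0.1017 0.1383] yaw -1.7 tilt [-0.003 -0.001 -1.   ] q [-0.24  0.88 -0.02  1.77  0.03  0.49 -0.31] F [-1.1  0.7 -2.7] w 0.0373
.589,.1015,.1325,-1.75 lin [-0.0006 -0.0003  0.0146] ang [-0.0024  0.0013  0.0008]
```

move_arm(linear=[[0,0,0.015],[0,0,0.015],[-0.02,0,0.015],[-0.05,0,0.015],[-0.08,0,0.015]], angular=[[0,0,0],[0,0,0],[0,0,0],[0,0,0],[0,0,0]])

```text
t: 6.03
ee_pos: [0.5899, 0.0699, 0.1354]
ee_rot: [0.717, 0.697, 0.001, 0.001]
wrist_force: [0.4, 0.9, -3.0]
gripper_width: 0.0373
grasp_force: 60.6
```

```bash
python3 w.py .5867,.03,.1365,-1.75 .584,-.05,.1365,-1.75 .5835,-.072,.1365,-1.75; python3 - <<'E'
from plant import *
from h import *
d=get_image("scene");np.savez("s2.npz",**d);cv2.imwrite("pics/s2.png",cv2.resize(d["color"][120:260,240:450,::-1],None,fx=3.5,fy=3.5))
E
```

```text
t 6.03 p [0.5899 0.0699 0.1354] yaw -1.65 tilt [ 0.003  0.001 -1.   ] q [-0.18  0.88 -0.03  1.79  0.05  0.47 -0.27] F [ 0.4  0.9 -3. ] w 0.0373
.5867,.03,.1365,-1.75 lin [-0.0998 -0.0052 -0.0029] ang [ 0.0029 -0.0007  0.0016]
.584,-.05,.1365,-1.75 lin [-0.2001 -0.0006  0.    ] ang [0. 0. 0.]
.5835,-.072,.1365,-1.75 lin [-0.055   0.0004  0.    ] ang [0. 0. 0.]
```

View pics/s2.png

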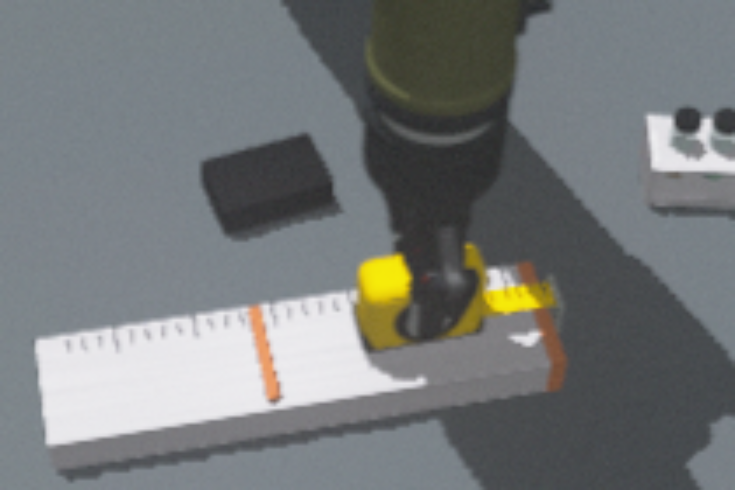

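The hook is over the striped edge at crop (555,300) and the tape is drawn out about 25 mm. I'll draw on towards the bar.

move_arm(linear=[[-0.02,-0.002,-0.006],[-0.04,-0.004,-0.006],[-0.06,-0.005,-0.006],[-0.08,-0.005,-0.006],[-0.1,-0.005,-0.006]], angular=[[0,0,0],[0,0,0],[0,0,0],[0,0,0],[0,0,0]])

```text
t: 6.5
ee_pos: [0.5867, 0.0296, 0.1376]
ee_rot: [0.718, 0.697, 0.001, 0.001]
wrist_force: [1.0, 1.1, -1.8]
gripper_width: 0.0374
grasp_force: 60.5
```

move_arm(linear=[[0,0,0],[0,0,0],[0,0,0],[0,0,0],[0,0,0]], angular=[[0,0,0],[0,0,0],[0,0,0],[0,0,0],[0,0,0]])

```text
t: 6.92
ee_pos: [0.5866, 0.031, 0.1373]
ee_rot: [0.717, 0.697, 0.001, 0.001]
wrist_force: [0.1, 1.5, -3.0]
gripper_width: 0.0373
grasp_force: 60.4
```

```bash
python3 w.py .584,-.05,.138,-1.75 .5835,-.072,.138,-1.75; python3 - <<'E'
from plant import *
from h import *
d=get_image("scene");P=pts(d)
m=(P[...,2]>.032)&(P[...,2]<.1)&(P[...,1]>.08)&(P[...,1]<.2)&(P[...,0]>.5)&(P[...,0]<.7)
print(np.percentile(P[m],[2,50,98],axis=0).round(4))
hsv=cv2.cvtColor(d["color"],cv2.COLOR_RGB2HSV);H,S=[hsv[...,i].astype(int) for i in range(2)]
y=(H>=18)&(H<36)&(S>130)&(P[...,0]>.604)&(P[...,0]<.615)&(P[...,1]<.06)&(abs(P[...,1])<.1)&(P[...,2]>.03)
q=P[y];print(len(q),np.percentile(q,[1,3,50,97,99],axis=0).round(4))
E
```

```text
t 6.92 p [0.5866 0.031  0.1373] yaw -1.64 tilt [ 0.002  0.    -1.   ] q [-0.11  0.88 -0.04  1.81  0.06  0.46 -0.22] F [ 0.1  1.5 -3. ] w 0.0373
.584,-.05,.138,-1.75 lin [-0.2027 -0.0006 -0.0017] ang [ 0.002  -0.0003  0.0018]
.5835,-.072,.138,-1.75 lin [-0.055   0.0004  0.    ] ang [0. 0. 0.]
[[0.5589 0.0829 0.0322]
 [0.5901 0.1247 0.0508]
 [0.6261 0.1603 0.0541]]
81 [[0.604  0.0011 0.0504]
 [0.6041 0.0018 0.0514]
 [0.605  0.0138 0.0695]
 [0.6128 0.0595 0.1375]
 [0.614  0.0597 0.1401]]
```

move_arm(linear=[[-0.04,0,-0.002],[-0.08,0,-0.002],[-0.12,0,-0.002],[-0.16,-0.001,-0.002],[-0.2,-0.001,-0.002]], angular=[[0,0,0],[0,0,0],[0,0,0],[0,0,0],[0,0,0]])

```text
t: 7.38
ee_pos: [0.5838, -0.0495, 0.1382]
ee_rot: [0.717, 0.697, 0.001, 0.001]
wrist_force: [0.8, 3.2, -2.5]
gripper_width: 0.0371
grasp_force: 60.1
```

move_arm(linear=[[-0.02,0,0],[-0.04,0,0],[-0.06,0,0],[-0.06,0,0],[-0.06,0,0]], angular=[[0,0,0],[0,0,0],[0,0,0],[0,0,0],[0,0,0]])

```text
t: 7.8
ee_pos: [0.583, -0.0735, 0.1381]
ee_rot: [0.718, 0.697, 0.001, 0.001]
wrist_force: [0.0, 2.8, -2.3]
gripper_width: 0.0372
grasp_force: 60.2
```

```bash
python3 w.py .5835,-.073,.138,-1.75; python3 - <<'E'
from plant import *
from h import *
d=get_image("scene");np.savez("s3.npz",**d);P=pts(d);cv2.imwrite("pics/s3.png",cv2.resize(d["color"][120:260,240:450,::-1],None,fx=3.5,fy=3.5))
m=(P[...,2]>.036)&(P[...,2]<.1)&(P[...,1]>.08)&(P[...,1]<.2)&(P[...,0]>.5)&(P[...,0]<.7)
print(np.percentile(P[m],[2,50,98],axis=0).round(4))
E
```

```text
t 7.8 p [ 0.583  -0.0735  0.1381] yaw -1.71 tilt [ 0.002  0.    -1.   ] q [ 0.08  0.87 -0.06  1.81  0.11  0.46 -0.08] F [ 0.   2.8 -2.3] w 0.0372
.5835,-.073,.138,-1.75 lin [0.0012 0.0013 0.0003] ang [ 0.0017 -0.0002  0.0007]
[[0.5766 0.0817 0.0385]
 [0.587  0.125  0.052 ]
 [0.5985 0.1606 0.0554]]
```

View pics/s3.png

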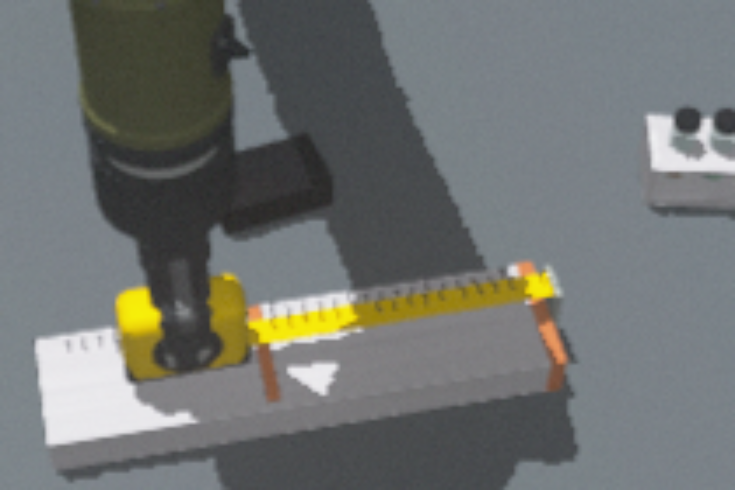

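Case front at crop (248,345) is just past the bar, and the hook is still on at (548,285). I'll lower it behind the bar.

move_arm(linear=[[0,0,0.006],[0,0,0.012],[0,0,0.018],[0,0,0.023],[0,0,0.025]], angular=[[0,0,0],[0,0,0],[0,0,0],[0,0,0],[0,0,0]])

```text
t: 8.27
ee_pos: [0.5827, -0.0733, 0.1277]
ee_rot: [0.717, 0.697, 0.0, 0.0]
wrist_force: [0.4, 3.4, -1.2]
gripper_width: 0.0373
grasp_force: 60.6
```

move_arm(linear=[[0,0,0],[0,0,0.001],[0,0,0.002],[0,0,0.002],[0,0,0.002]], angular=[[0,0,0],[0,0,0],[0,0,0],[0,0,0],[0,0,0]])

```text
t: 8.68
ee_pos: [0.5829, -0.0737, 0.1274]
ee_rot: [0.717, 0.697, 0.001, 0.001]
wrist_force: [-0.4, 3.0, -2.4]
gripper_width: 0.0372
grasp_force: 60.8
```

```bash
python3 w.py .5838,-.066,.127,-1.75
```

```text
t 8.68 p [ 0.5829 -0.0737  0.1274] yaw -1.68 tilt [ 0.002 -0.    -1.   ] q [ 0.08  0.89 -0.06  1.81  0.11  0.44 -0.09] F [-0.4  3.  -2.4] w 0.0372
.5838,-.066,.127,-1.75 lin [0.0193 0.0017 0.001 ] ang [0.0016 0.0002 0.0011]
```

move_arm(linear=[[0.005,0,0.002],[0.01,0.001,0.003],[0.014,0.002,0.004],[0.018,0.002,0.004],[0.018,0.002,0.004]], angular=[[0,0,0],[0,0,0],[0,0,0],[0,0,0],[0,0,0]])

```text
t: 9.1
ee_pos: [0.5843, -0.0687, 0.1268]
ee_rot: [0.718, 0.696, -0.0, 0.002]
wrist_force: [-1.7, -2.4, 6.5]
gripper_width: 0.0373
grasp_force: 62.0
```

move_arm(linear=[[0,0,0.001],[0.001,0,0.002],[0.002,0,0.002],[0.002,0,0.002],[0.002,0,0.002]], angular=[[0,0,0],[0,0,0],[0,0,0],[0,0,0],[0,0,0]])

```text
t: 9.52
ee_pos: [0.5842, -0.0687, 0.1267]
ee_rot: [0.718, 0.696, -0.0, 0.003]
wrist_force: [-3.5, -2.8, 12.0]
gripper_width: 0.0377
grasp_force: 62.9
```

```bash
python3 w.py .5838,-.066,.125,-1.75
```

```text
t 9.52 p [ 0.5842 -0.0687  0.1267] yaw -1.79 tilt [ 0.003 -0.004 -1.   ] q [ 0.07  0.89 -0.05  1.81  0.11  0.44 -0.1 ] F [-3.5 -2.8 12. ] w 0.0377
.5838,-.066,.125,-1.75 lin [ 0.0067 -0.0013  0.0043] ang [ 0.003   0.0042 -0.0007]
```

move_arm(linear=[[0,0,-0.003],[0,0,-0.004],[0.003,0,-0.004],[0.005,0,-0.004],[0.005,0,-0.004]], angular=[[0,0,0],[0,0,0],[0,0,0],[0,0,0],[0,0,0]])

```text
t: 9.93
ee_pos: [0.5842, -0.067, 0.1269]
ee_rot: [0.718, 0.696, -0.001, 0.002]
wrist_force: [-1.5, -6.9, 2.9]
gripper_width: 0.0372
grasp_force: 61.1
```

```bash
python3 w.py .5838,-.066,.125,-1.75; python3 - <<'E'
from plant import *
from h import *
d=get_image("scene");cv2.imwrite("pics/s4.png",cv2.resize(d["color"][190:250,265:345,::-1],None,fx=8,fy=8,interpolation=cv2.INTER_CUBIC))
E
```

```text
t 9.93 p [ 0.5842 -0.067   0.1269] yaw -1.86 tilt [ 0.002 -0.005 -1.   ] q [ 0.06  0.89 -0.05  1.81  0.11  0.44 -0.1 ] F [-1.5 -6.9  2.9] w 0.0372
.5838,-.066,.125,-1.75 lin [ 0.0025 -0.0012  0.0048] ang [ 0.0024  0.0043 -0.0018]
```

View pics/s4.png

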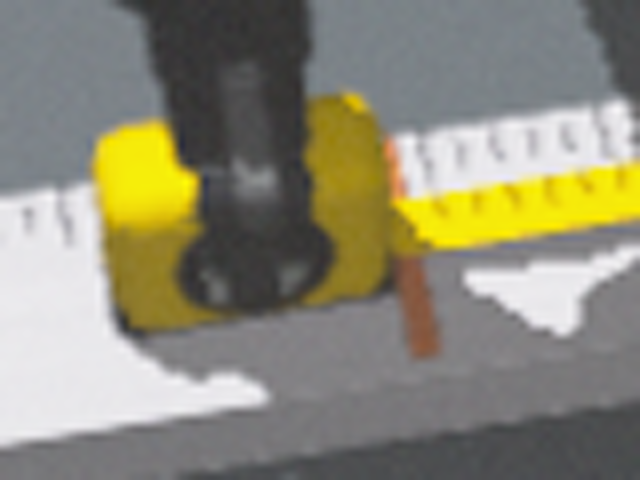

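The case front meets the bar at crop (395,270), and the force confirms contact (Fy −6.9 N, about 10 N against the spring). I'll ease the load and release.

move_arm(linear=[[-0.001,0,0],[-0.002,0,0],[-0.002,0,0],[-0.002,0,0],[-0.002,0,0]], angular=[[0,0,0],[0,0,0],[0,0,0],[0,0,0],[0,0,0]])

```text
t: 10.4
ee_pos: [0.5842, -0.0671, 0.1269]
ee_rot: [0.718, 0.696, -0.0, 0.002]
wrist_force: [-0.6, -6.1, 3.9]
gripper_width: 0.0372
grasp_force: 61.0
```

move_arm(linear=[[0,0,0],[0,0,0],[0,0,0],[0,0,0],[0,0,0]], angular=[[0,0,0],[0,0,0],[0,0,0],[0,0,0],[0,0,0]], hand=0.1)

```text
t: 10.82
ee_pos: [0.5842, -0.0637, 0.1265]
ee_rot: [0.717, 0.697, 0.001, 0.0]
wrist_force: [-0.2, -0.1, -0.9]
gripper_width: 0.0771
grasp_force: 0.0
```

move_arm(linear=[[0,0,0],[0,0,0],[0,0,0],[0,0,0],[0,0,0]], angular=[[0,0,0],[0,0,0],[0,0,0],[0,0,0],[0,0,0]])

```text
t: 11.23
ee_pos: [0.5842, -0.0645, 0.1266]
ee_rot: [0.718, 0.697, 0.001, 0.001]
wrist_force: [-0.7, 0.4, 0.6]
gripper_width: 0.077
grasp_force: 0.0
```

move_arm(linear=[[0,0,-0.04],[0,0,-0.08],[0,0,-0.12],[0,0,-0.16],[0,0,-0.2]], angular=[[0,0,0],[0,0,0],[0,0,0],[0,0,0],[0,0,0]])

```text
t: 11.65
ee_pos: [0.5838, -0.0645, 0.2073]
ee_rot: [0.718, 0.697, 0.001, 0.001]
wrist_force: [0.0, -0.1, -1.4]
gripper_width: 0.0768
grasp_force: 0.0
```

move_arm(linear=[[-0.05,-0.05,-0.04],[-0.1,-0.1,-0.08],[-0.15,-0.15,-0.1],[-0.2,-0.2,-0.1],[-0.25,-0.25,-0.1]], angular=[[0,0,0],[0,0,0],[0,0,0],[0,0,0],[0,0,0]], hand=1)

```text
t: 12.07
ee_pos: [0.4803, -0.1624, 0.2472]
ee_rot: [0.717, 0.697, 0.001, 0.002]
wrist_force: [0.2, -0.3, -0.8]
gripper_width: 0.016
grasp_force: 0.0
```

```bash
python3 - <<'E'
from plant import *
from h import *
im=[]
for n in("top","scene"):
    d=get_image(n);np.savez(f"{n}4.npz",**d);P=pts(d)
    c=d["color"][170:280,230:400] if n=="top" else d["color"][140:260,240:410]
    im.append(cv2.resize(c[:,:,::-1],(600,300 if n=="scene" else 280)))
    hsv=cv2.cvtColor(d["color"],cv2.COLOR_RGB2HSV);H,S,V=[hsv[...,i].astype(int) for i in range(3)]
    box=(abs(P[...,1])<.25)&(P[...,0]>.5)&(P[...,0]<.7)
    for nm,m in(("red",box&((H<6)|(H>174))&(S>150)&(V>80)&(P[...,2]>.085)),("yel",box&(H>=18)&(H<36)&(S>130)&(P[...,2]>.078)),("cop",box&(H>=5)&(H<18)&(S>90)&(P[...,2]<.045)&(P[...,1]<.05))):
        if m.sum()>3: print(n,nm,m.sum(),P[m].mean(0).round(4),P[m].min(0).round(4),P[m].max(0).round(4),np.argwhere(m).mean(0))
cv2.imwrite("pics/p4.png",np.vstack(im))
E
python3 w.py
```

```text
top red 28 [ 0.5828 -0.065   0.0972] [ 0.5767 -0.0713  0.0941] [ 0.5893 -0.0593  0.1014] [202.46428571 345.35714286]
top yel 332 [ 0.581  -0.0638  0.0872] [ 0.5653 -0.0987  0.0787] [ 0.5994 -0.0288  0.0955] [204.05421687 344.62349398]
top cop 37 [ 0.5851 -0.0241  0.0368] [ 0.5528 -0.0276  0.0323] [ 0.6149 -0.0223  0.0415] [206.43243243 327.64864865]
scene red 57 [ 0.5875 -0.0652  0.0959] [ 0.5769 -0.0728  0.0906] [ 0.5954 -0.0574  0.0999] [206.94736842 294.43859649]
scene yel 406 [ 0.5905 -0.0662  0.0862] [ 0.5693 -0.1023  0.0783] [ 0.6028 -0.0282  0.092 ] [211.07389163 294.43842365]
scene cop 49 [ 0.5981 -0.0236  0.0358] [ 0.5467 -0.0278  0.0288] [ 0.6217 -0.0184  0.0383] [224.36734694 316.        ]
t 12.17 p [ 0.4765 -0.1658  0.2465] yaw -2.13 tilt [-0.003 -0.003 -1.   ] q [ 0.3   0.62 -0.1   1.99  0.12  0.54  0.08] F [ 0.7 -0.4 -0.2] w 0.0013
```

View pics/p4.png

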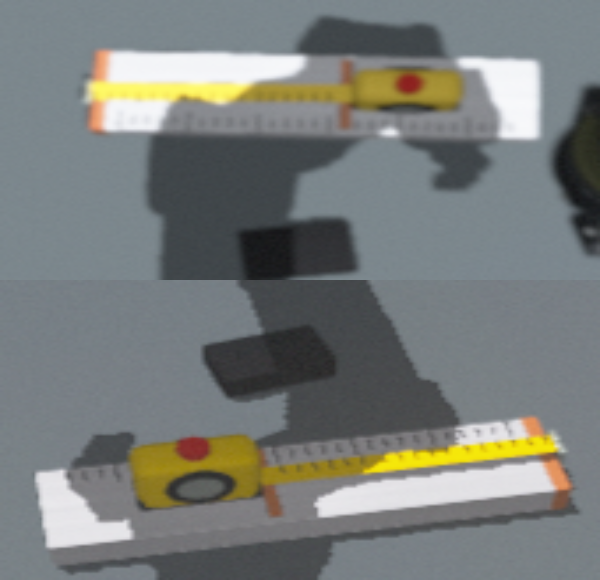

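The case is parked upright with its front against the bar (top view: button at (409,83)), and the hook is on the edge at (92,90). The fingers are shut, so I'll press the button at (0.584, -0.0655).

```bash
python3 w.py .584,-.0655,.20,-1.75 .584,-.0655,.172,-1.75
```

```text
t 12.17 p [ 0.4765 -0.1658  0.2465] yaw -2.13 tilt [-0.003 -0.003 -1.   ] q [ 0.3   0.62 -0.1   1.99  0.12  0.54  0.08] F [ 0.7 -0.4 -0.2] w 0.0013
.584,-.0655,.20,-1.75 lin [0.2608 0.2595 0.1149] ang [-0.0026  0.0028 -0.0063]
.584,-.0655,.172,-1.75 lin [0.   0.   0.07] ang [0. 0. 0.]
```

move_arm(linear=[[0.07,0.07,0],[0.14,0.14,0.03],[0.2,0.2,0.07],[0.25,0.25,0.1],[0.26,0.259,0.115]], angular=[[0,0,0],[0,0,0],[0,0,-0.006],[-0.003,0.003,-0.006],[-0.003,0.003,-0.006]])

```text
t: 12.58
ee_pos: [0.5914, -0.054, 0.1993]
ee_rot: [0.713, 0.701, 0.006, 0.0]
wrist_force: [-0.5, 0.9, 0.6]
gripper_width: -0.0004
grasp_force: 0.0
```

move_arm(linear=[[0,0,0],[0,0,0],[0,0,0],[0,0,0],[0,0,0]], angular=[[0,0,0],[0,0,0],[0,0,0],[0,0,0],[0,0,0]])

```text
t: 13.0
ee_pos: [0.5873, -0.0621, 0.2013]
ee_rot: [0.716, 0.698, 0.003, 0.001]
wrist_force: [-0.0, -0.6, -0.3]
gripper_width: 0.0003
grasp_force: 0.0
```

```bash
python3 w.py .584,-.0655,.172,-1.75
```

```text
t 13.0 p [ 0.5873 -0.0621  0.2013] yaw -1.46 tilt [ 0.006  0.002 -1.   ] q [ 0.07  0.78 -0.08  1.77  0.09  0.59 -0.08] F [-0.  -0.6 -0.3] w 0.0003
.584,-.0655,.172,-1.75 lin [-0.0089 -0.0083  0.0732] ang [ 0.0053 -0.0021  0.0049]
```

move_arm(linear=[[-0.008,-0.008,0.02],[-0.009,-0.008,0.04],[-0.009,-0.008,0.06],[-0.009,-0.008,0.07],[-0.009,-0.008,0.07]], angular=[[0.005,-0.002,0.005],[0.005,-0.002,0.005],[0.005,-0.002,0.005],[0.005,-0.002,0.005],[0.005,-0.002,0.005]])

```text
t: 13.42
ee_pos: [0.5837, -0.0639, 0.171]
ee_rot: [0.717, 0.697, -0.001, -0.001]
wrist_force: [-0.5, 0.9, 0.7]
gripper_width: -0.0001
grasp_force: 0.0
```

```bash
python3 w.py .584,-.0655,.164,-1.75
```

```text
t 13.42 p [ 0.5837 -0.0639  0.171 ] yaw -1.63 tilt [-0.003  0.001 -1.   ] q [ 0.07  0.82 -0.07  1.79  0.1   0.54 -0.09] F [-0.5  0.9  0.7] w -0.0001
.584,-.0655,.164,-1.75 lin [-0.004   0.0008  0.0174] ang [-0.0028 -0.001   0.002 ]
```

Pressing slowly, watching the force.

move_arm(linear=[[-0.004,0,0.003],[-0.004,0,0.006],[-0.004,0,0.009],[-0.004,0,0.012],[-0.004,0,0.015]], angular=[[0,0,0],[0,0,0],[0,0,0],[0,0,0],[0,0,0]])

```text
t: 13.83
ee_pos: [0.5848, -0.0659, 0.1671]
ee_rot: [0.717, 0.697, 0.0, 0.0]
wrist_force: [-0.9, -0.9, 4.2]
gripper_width: -0.0001
grasp_force: 2.0
```

move_arm(linear=[[0,0,0.001],[0,0,0.002],[0,0,0.003],[0,0,0.003],[0,0,0.003]], angular=[[0,0,0],[0,0,0],[0,0,0],[0,0,0],[0,0,0]])

```text
t: 14.25
ee_pos: [0.5848, -0.0659, 0.1655]
ee_rot: [0.717, 0.697, 0.0, -0.0]
wrist_force: [0.1, -0.5, 3.6]
gripper_width: 0.0003
grasp_force: 2.0
```

move_arm(linear=[[0,0,0.001],[0,0,0.002],[0,0,0.003],[0,0,0.004],[0,0,0.004]], angular=[[0,0,0],[0,0,0],[0,0,0],[0,0,0],[0,0,0]])

```text
t: 14.67
ee_pos: [0.5847, -0.0658, 0.1638]
ee_rot: [0.717, 0.697, 0.0, -0.0]
wrist_force: [0.7, -1.1, 5.0]
gripper_width: 0.0
grasp_force: 2.0
```

move_arm(linear=[[0,0,0.001],[0,0,0.002],[0,0,0.002],[0,0,0.002],[0,0,0.002]], angular=[[0,0,0],[0,0,0],[0,0,0],[0,0,0],[0,0,0]])

```text
t: 15.08
ee_pos: [0.5848, -0.0658, 0.1637]
ee_rot: [0.717, 0.697, 0.0, 0.0]
wrist_force: [-0.2, -2.3, 9.3]
gripper_width: 0.0003
grasp_force: 4.7
```

move_arm(linear=[[0,0,0.001],[0,0,0.002],[0,0,0.003],[0,0,0.003],[0,0,0.003]], angular=[[0,0,0],[0,0,0],[0,0,0],[0,0,0],[0,0,0]])

```text
t: 15.5
ee_pos: [0.5849, -0.0658, 0.1636]
ee_rot: [0.717, 0.697, 0.001, 0.0]
wrist_force: [-2.9, -1.6, 17.3]
gripper_width: -0.0001
grasp_force: 8.9
```

move_arm(linear=[[0,0,0.001],[0,0,0.002],[0,0,0.002],[0,0,0.002],[0,0,0.002]], angular=[[0,0,0],[0,0,0],[0,0,0],[0,0,0],[0,0,0]])

```text
t: 15.92
ee_pos: [0.585, -0.0658, 0.1635]
ee_rot: [0.717, 0.697, 0.001, 0.001]
wrist_force: [-3.7, -1.8, 23.2]
gripper_width: 0.0001
grasp_force: 11.7
```

Hard stop at 23 N with no further travel, so the button is fully down. I'll lift off, clear and check.

move_arm(linear=[[0,0,-0.015],[0,0,-0.04],[0,0,-0.08],[0,0,-0.13],[0,0,-0.18]], angular=[[0,0,0],[0,0,0],[0,0,0],[0,0,0],[0,0,0]])

```text
t: 16.33
ee_pos: [0.5838, -0.0648, 0.2331]
ee_rot: [0.717, 0.697, -0.0, -0.002]
wrist_force: [0.5, 0.4, 0.1]
gripper_width: -0.0
grasp_force: 0.0
```

move_arm(linear=[[-0.05,-0.05,-0.02],[-0.1,-0.1,-0.04],[-0.15,-0.15,-0.04],[-0.2,-0.2,-0.04],[-0.25,-0.25,-0.04]], angular=[[0,0,0],[0,0,0],[0,0,0],[0,0,0],[0,0,0]])

```text
t: 16.75
ee_pos: [0.4805, -0.1628, 0.249]
ee_rot: [0.717, 0.697, 0.0, -0.001]
wrist_force: [-0.8, -0.8, 0.4]
gripper_width: 0.0001
grasp_force: 0.0
```

```bash
python3 - <<'E'
from plant import *
from h import *
for n in("top","scene"):
    d=get_image(n);P=pts(d)
    if n=="scene": cv2.imwrite("pics/end.png",cv2.resize(d["color"][180:260,240:410,::-1],None,fx=4.5,fy=4.5,interpolation=cv2.INTER_CUBIC))
    hsv=cv2.cvtColor(d["color"],cv2.COLOR_RGB2HSV);H,S,V=[hsv[...,i].astype(int) for i in range(3)]
    box=(abs(P[...,1])<.25)&(P[...,0]>.5)&(P[...,0]<.7)
    for nm,m in(("red",box&((H<6)|(H>174))&(S>150)&(V>80)&(P[...,2]>.075)),("yel",box&(H>=18)&(H<36)&(S>130)&(P[...,2]>.078))):
        print(n,nm,m.sum(),P[m].mean(0).round(4),P[m].min(0).round(4),P[m].max(0).round(4))
E
python3 w.py
```

```text
top red 24 [ 0.5839 -0.0657  0.0915] [ 0.5781 -0.0716  0.0871] [ 0.5898 -0.0596  0.0939]
top yel 331 [ 0.5811 -0.0639  0.0872] [ 0.5669 -0.1009  0.078 ] [ 0.5993 -0.0288  0.0923]
scene red 46 [ 0.5856 -0.0652  0.0908] [ 0.577  -0.0725  0.0888] [ 0.5941 -0.0576  0.0938]
scene yel 415 [ 0.5902 -0.0666  0.086 ] [ 0.5695 -0.1027  0.0783] [ 0.6035 -0.0283  0.0925]
t 16.85 p [ 0.477  -0.1663  0.2486] yaw -2.02 tilt [-0.006 -0.001 -1.   ] q [ 0.31  0.62 -0.1   1.98  0.12  0.55  0.09] F [ 0.4  0.1 -0.3] w -0.0
```

View pics/end.png

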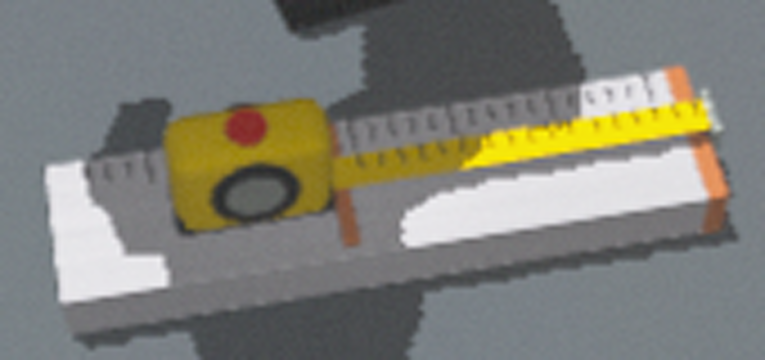

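The button at (246,127) sits about 5 mm lower, the case is upright against the bar at (338,190), and the hook is on at (712,108).

```bash
python3 -c "
from plant import *
print(finish_job())"
```

```text
the job is handed in; nothing more can be done
None
```

The tape is hooked on the copper-striped edge, parked upright and snug behind the stop bar, and locked with the button fully down; I handed the job in at about 17 s without touching the yo-yo, dish or rack.

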